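# Load a ski binding and throw the collar-locked clamp valve

### The job

Lay the ski-binding toe piece flat in the aluminium loading tray, lengthwise (either way round), with one end over the switch paddle by the tall stop wall so that it holds the paddle down, and let go of it. Then lift the lockout collar on the hand-lever valve, push the lever over from the side it leans to, past the gate tab to its far side, and let the collar drop back down behind the tab. Leave everything else on the bench where it is.

Things in the scene. Friction and masses are not known exactly. Their poses are not given: they have to be found in the camera images.
- toe_piece: Loose ski-binding toe piece, about 0.35 kg: black base plate 120 x 50 x 12 mm (long along its x) with a grey housing centred on it, 64 long (x), 34 wide (y), from 12 to 48 mm above the underside: grip the housing across its 34 mm width. Two small lugs, 10 wide and 12 long, stand on the plate at x = +46, y = +-18 up to 30 mm. Origin: centre of its underside, z up.
- tray: Fixed aluminium loading tray, 186 (x) x 78 (y) mm outside. Origin under its centre on the bench. Its inside runs x = -85 to +85, y = -31 to +31 mm; the floor is 12 mm above the bench, side rails 8 mm above the floor, a low lip (6 mm above the floor) at -x, a stop wall (42 mm above the bench) at +x with a black switch box behind it. The toe piece belongs in it lengthwise along x; with its centre at x = +15 mm (range about 0 to +25) it covers the paddle.
- paddle (a joint): Hinged presence-switch paddle in a slot of the tray's floor, 18 mm wide, on the tray's centre line; hinge across the tray at x = +40, its roller tip at about x = +78 standing 12 mm above the floor. 0 = up (sprung), 0.35 rad = flush with the floor (switch made). It takes under 1 N, the toe piece's weight holds it down.
- valve: Fixed hand-lever valve: grey block 170 (x) x 84 (y) x 50 mm high on the bench, origin under its centre. Two upright steel quadrant plates (y = +-7 to +-14 mm) carry at mid-travel a gate tab (14 mm wide along x, top 77 mm above the pivot). The lever swings in the block's x-z plane; it starts leaning to the block's -x side and must go over to its +x side.
- lever_pivot (a point): The lever's hinge axis (along the valve's y), 50 mm above the bench over the middle of the block; axes as the valve's.
- lever (a joint): Lever angle, rad: 0 = leaning 0.42 rad to the valve's -x, 0.42 = upright, 0.84 = leaning 0.42 rad to +x (end stop). The shaft is 10 mm thick, with a knob 24 mm across from 132 to 148 mm from the pivot. With the collar down the gate tab blocks about 0.2 to 0.64. Stiff: moves at about 2 N at the collar, and stays where it is left.
- collar (a joint): Lockout collar's lift along the shaft, m: 0 = down, 0.020 = fully up. A spring pulls it down with 3 N (down) to 6 N (up), it returns by itself when let go. It clears the gate tab when lifted by 11 mm or more; while held up the lever can be swung by the collar itself.
- collar_grip (a point): Centre of the collar's grip block (dark steel, 34 mm along the swing, 30 mm wide along the hinge axis, 22 mm along the shaft), on the shaft, 101 mm from the pivot with the collar down. Its z runs up the shaft, its y along the hinge axis; pinch the two flat faces at y = +-15. Below the block is a narrower skirt 18 x 26, which meets the gate tab. Above the block the bare shaft is 20 mm long, then the knob: its top is 47 mm from this point (27 mm when lifted).
- wax_can: bystander: closed metal can, 64 mm across, 75 tall; origin under its centre; leave it.
- scraper: bystander: clear plastic scraper lying flat, 60 x 140 x 5; origin under its centre; leave it.
- brush: bystander: wooden-backed brush, bristles down, 150 x 60 x 42; origin under its centre; leave it.
- spray: bystander: orange spray bottle, 72 across, 203 tall; origin under its centre; leave it.
- drill: bystander: cordless drill standing on its battery, about 200 long, 207 tall; origin under the battery; leave it.
- wax_bar: bystander: white wax bar, 120 x 45 x 28, lying flat; origin under its centre; leave it.
- screwdriver: bystander: screwdriver lying flat, about 200 long; leave it.
There are look-alikes about, which are no part of the job. What is shaped like the toe_piece but pink or yellow is not meant. Several things have the shape of the tray; the one meant has the colours described above.

How it is judged:
By the outcome, as a careful person would: the job done as asked, in the order asked, and still so for the second after the job is handed in, with the robot touching nothing.
It also fails if it takes over 58 s, if anything falls off the work surface, if the arm or the gripper's body presses on something with over 40 N, if the wrist force passes 120 N, or if a joint passes its speed limit or range.

### The arm

A 7-joint arm with a two-finger parallel gripper is mounted at the origin on the work surface. World frame = base frame: x ahead of the robot, y to its left, z up, the work surface at z = 0. Lengths are in m, angles in degrees, forces in N, time in s.
With the tool pointing down it reaches from about 0.35 to 0.9 m from the base axis. Payload 7.2 kg.
Tool frame: the origin (TCP) lies midway between the tips of the shut fingers; the grasp point (between the pads) lies 19 mm behind it; x points along the fingers, z is the direction in which the jaws open and shut, and the axes are right-handed (so a half turn about x gives the same grasp; the last joint's range is limited). The gripper opens to 88 mm and grips with 3 to 60 N. Pads are 20 mm wide; open, the fingers measure 115 mm over their backs; the gripper's body (75 mm by 178 mm) begins 61 mm behind the grasp point.
Start: joints at [72.296, 23.554, -0.728, 91.456, 0.321, 64.991, -4.71], TCP at [0.149, -0.607, 0.184] pointing down, gripper open.
Joint ranges: [-169.25, 169.25], [-16.82, 113.86], [-84.01, 82.57], [7.8, 145.47], [-59.2, 239.2], [7.22, 106.19], [-163.78, 163.78]. Speed limits (degrees/s): [136.94, 136.94, 172.46, 172.46, 180, 180, 180].

### API

Orientations are given as [roll, pitch, yaw] about the fixed x, y, z axes, in that order (R = Rz(yaw) Ry(pitch) Rx(roll)).
In Python, from cell import bot, vision, finder gives the robot as it stands. The module is installed in compiled form; this text tells all that it offers.
- The arm moves only by the tool send_rows, never from a script. Its arguments are lists of equal length, an entry for each row: "delta_pos": the shift along the tool's x, y, z in mm, a list of three; "twist": the turn, a rotation vector about the tool's x, y, z in rad, a list of three; "hand": the closure in counts, from 0 (fully open) to 255 (shut). In form: {"delta_pos": [[tx, ty, tz], ...], "twist": [[rx, ry, rz], ...], "hand": [hand, ...]}. A call has exactly 8 rows; each row is the pose to reach, as a shift and turn from the pose measured when the call began, along the tool's axes at that moment; what a row does not reach only later rows make up. A row lasts 1/12 s, in which the tool goes at most 41.7 mm and 7.16 degrees, less where a joint would pass 70% of its speed; a pose out of reach is approached as far as the arm can. A call with a gripper value outside its range is refused whole. The fingers move at their own pace and stop on an object; "newtons" is the grip in N (left out, the last holds). Time passes only in rows, so rows that repeat a pose let the fingers close, or fill a call up. It gives the time, the measured TCP pose, the force and the opening at its end, in the units of the state.
- bot.sense(): the state, without advancing time (a new reading comes with each control period).
- vision.read_camera(name): name is "side" or "top" or "wrist"; returns the picture (400x640x3 uint8, blue, green, red); there is no depth.
- vision.get_calibration(name): a dict with "K" (3x3 intrinsics, pixels), "T" (4x4, takes a point from camera to world coordinates); the wrist camera has in their place "tool_from_camera" (4x4, takes a point from camera to tool coordinates, whose origin is the TCP and whose axes are the tool frame's). Camera axes: x right, y up, looking along -z (the intrinsics and any distortion apply to the point x, -y, -z); pixel columns grow to the right and rows downward; lengths in m; the calibration is good to about 2 mm. A picture is of the moment at which its call begins: read the wrist's pose just before it. get_calibration takes no time and is no camera call.
- bot.finish_job(): hands the job in, once; it reports no verdict.
Trained networks look in the newest picture that a camera, given by its name, has taken for a name from the list of things; names that differ only in an ending like _2 or _b are one class to them, and where a whole thing is asked for, a point or a joint stands for the part that bears it (a point fixed in the world has none). Each returns a list of dicts, best first, with "conf" (0 to 1); they miss things now and then, are a little off and sometimes report something else, mostly with a low value. They report only what shows in the picture. A call takes as long as a camera call. They do not tell look-alikes from the thing itself.
- finder.find_in(camera, label): "point" ([column, row] as shares, 0 to 1, of the picture: columns of its width, rows of its height, amid what is visible of it).
- finder.silhouettes(camera, label): "mask" (400x640 bool, what is visible of it) and "point" ([column, row] as shares, 0 to 1, of the picture: columns of its width, rows of its height, amid what is visible of it).
The state is a dict: "t": time; "joints": joint angles; "dq": joint speeds; "joint_efforts": joint torques, N m; "eef_pos": TCP position; "ee_rot": TCP orientation; "ft_force": force on the tool from outside, world axes, zero at the start; "ft_torque": the same for the moment, N m; "opening": finger opening in m.
Only numpy, scipy, OpenCV 4.12 (cv2) and the standard library are available. Lean on these libraries where they do the work, as an engineer would, in place of code of your own. Each camera call takes 0.05 s, during which the arm holds its last target. There are 200 camera calls.

## Working session

There is one attempt and no reset: what is moved stays moved. The work goes in short steps, Python scripts to look and compute and a tool call to move; the robot and the scene stay as the last step left them, time stands still between calls to the robot, and variables do not carry over. Pictures are saved under pics/ and viewed, about 8 in all and at most 12, crops included, and the job is handed in when it is done.

Besides the shell and the picture viewer there is one more tool, called after "Emit:" by a JSON object that holds its "method" and its "body", one argument or row to a line. send_rows: Moves the arm, as the interface text tells. Its arguments: {"type":"object","properties":{"delta_pos":{"type":"array","items":{"type":"array","items":{"type":"number"}}},"twist":{"type":"array","items":{"type":"array","items":{"type":"number"}}},"hand":{"type":"array","items":{"type":"number"}},"newtons":{"type":"number"}},"required":["delta_pos","twist","hand"]}

```bash
mkdir -p pics
python3 - <<'E'
from cell import bot, vision, finder
import cv2
s=bot.sense();print({k:s[k] for k in('t','eef_pos','ee_rot','ft_force','opening')})
for n in('side','top'):
    cv2.imwrite(f'pics/{n}0.png',vision.read_camera(n))
    c=vision.get_calibration(n);print(n,c)
    for l in('toe_piece','tray','valve','collar_grip','lever'):
        print(l,[(round(d['conf'],2),round(d['point'][0]*640),round(d['point'][1]*400)) for d in finder.find_in(n,l)][:5])
print(vision.get_calibration('wrist'))
E
```

```text
{'t': 0.0, 'eef_pos': array([ 0.14883718, -0.60644205,  0.18340575]), 'ee_rot': array([-175.83147286,   89.90735813,  107.9616092 ]), 'ft_force': array([-0.34134132, -1.00693774, -0.6328638 ]), 'opening': 0.0880041058560877}
side {'K': array([[424.9403856 ,   0.        , 323.23100978],
       [  0.        , 424.9403856 , 192.85977188],
       [  0.        ,   0.        ,   1.        ]]), 'T': array([[ 0.97810329,  0.12861081, -0.16362523,  0.21155392],
       [-0.20717046,  0.52665678, -0.82444711, -1.39820872],
       [-0.01985848,  0.84029274,  0.54176909,  0.98509539],
       [ 0.        ,  0.        ,  0.        ,  1.        ]])}
toe_piece [(0.93, 338, 201), (0.89, 302, 218), (0.78, 247, 175)]
tray [(0.77, 274, 293), (0.7, 355, 239), (0.65, 324, 165), (0.58, 344, 325)]
valve [(0.55, 326, 166)]
collar_grip [(0.63, 316, 149)]
lever []
top {'K': array([[381.15964699,   0.        , 318.35753384],
       [  0.        , 381.15964699, 202.81593088],
       [  0.        ,   0.        ,   1.        ]]), 'T': array([[ 0.00350464,  0.99842406, -0.05600994,  0.40875092],
       [-0.99988883,
[... 195 characters left out ...]
.83, 325, 227), (0.64, 224, 280)]
tray [(0.93, 375, 177), (0.83, 428, 278), (0.81, 478, 217), (0.4, 175, 145), (0.31, 375, 159)]
valve [(0.67, 236, 181)]
collar_grip []
lever []
{'K': array([[324.81557079,   0.        , 321.38880312],
       [  0.        , 324.81557079, 197.50269212],
       [  0.        ,   0.        ,   1.        ]]), 'tool_from_camera': array([[-6.99584452e-07,  2.94871425e-01, -9.55536939e-01,
        -2.00036988e-01],
       [-1.35451366e-04,  9.55536931e-01,  2.94871423e-01,
         8.12622394e-02],
       [ 9.99999991e-01,  1.29635071e-04,  3.92722584e-05,
        -5.08517674e-04],
       [ 0.00000000e+00,  0.00000000e+00,  0.00000000e+00,
         1.00000000e+00]])}
```

Run:
```python
import cv2
a=cv2.imread('pics/top0.png')[90:340,130:530];cv2.imwrite('pics/t1.png',cv2.resize(a,None,fx=2,fy=2,interpolation=cv2.INTER_CUBIC))
a=cv2.imread('pics/side0.png')[90:360,180:480];cv2.imwrite('pics/s1.png',cv2.resize(a,None,fx=2.2,fy=2.2,interpolation=cv2.INTER_CUBIC))
```

```text
(no output)
```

View pics/t1.png

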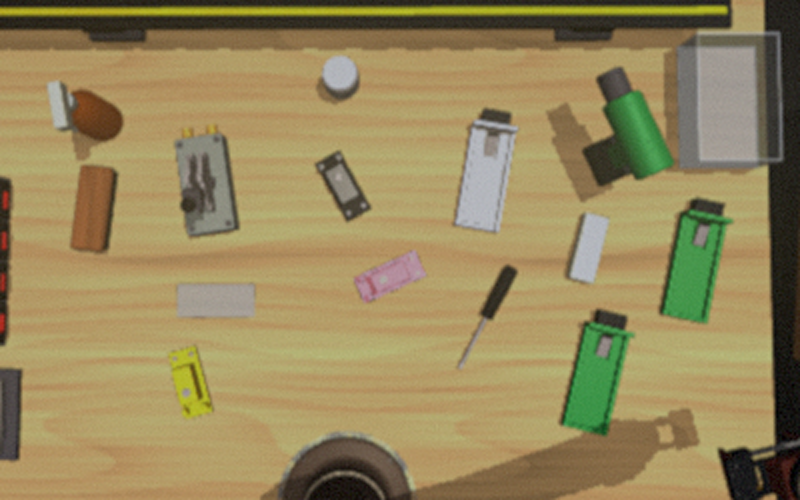

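View pics/s1.png

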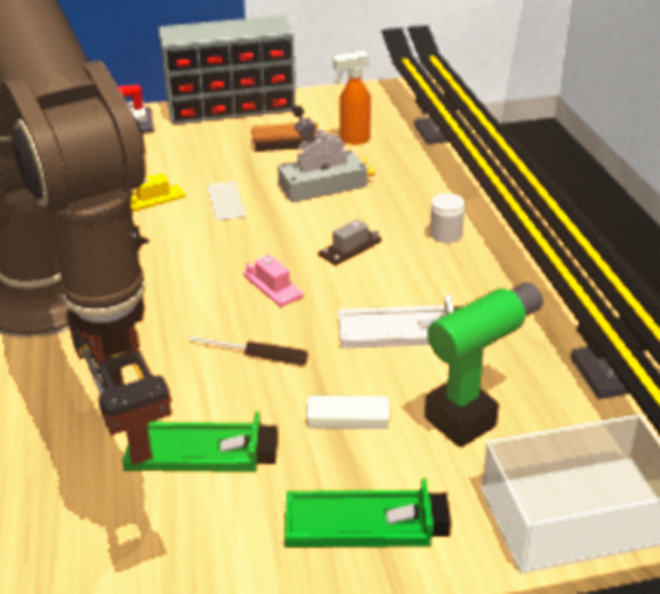

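Toe piece candidates are the grey and black one at top-camera (300,183), the pink one at (325,227) and the yellow one at (224,280). By the description it is the grey and black one. The tray candidates are aluminium at (375,175) and green at (428,278) and (478,217), so I take the aluminium one. The valve is at about (234,183), with the knob at about (224,192), leaning towards the image bottom (world -x). Next I fit poses from the corners.

```bash
cat > h.py <<'E'
from cell import bot, vision, finder
import numpy as np, cv2
from scipy.optimize import least_squares
from scipy.spatial.transform import Rotation as R
def cam(n,s=None):
    c=vision.get_calibration(n)
    if n=='wrist':
        T=np.eye(4);T[:3,:3]=R.from_euler('xyz',s['ee_rot'],degrees=True).as_matrix();T[:3,3]=s['eef_pos']
        return c['K'],T@c['tool_from_camera']
    return c['K'],c['T']
def proj(P,K,T):
    p=(np.asarray(P,float)-T[:3,3])@T[:3,:3]; p=p*[1,-1,-1]
    q=p@K.T; return q[:,:2]/q[:,2:]
def ray(px,z,K,T):
    d=np.linalg.inv(K)@[px[0],px[1],1]; d=T[:3,:3]@(d*[1,-1,-1]); o=T[:3,3]
    return o+d*(z-o[2])/d[2]
def fit(px,M,K,T,g):  # pose x,y,yaw from model points M
    M=np.asarray(M,float)
    W=lambda v:np.c_[v[0]+np.cos(v[2])*M[:,0]-np.sin(v[2])*M[:,1],v[1]+np.sin(v[2])*M[:,0]+np.cos(v[2])*M[:,1],M[:,2]]
    r=least_squares(lambda v:(proj(W(v),K,T)-px).ravel(),g)
    return r.x,np.abs(r.fun).max()
def box(x,y,z): return [(x,y,z),(x,-y,z),(-x,-y,z),(-x,y,z)]  # TL,TR,BR,BL if +x up in image
def tool(s): return R.from_euler('xyz',s['ee_rot'],degrees=True).as_matrix(),np.array(s['eef_pos'])
def delta(s,p,Rt):  # target pose -> delta mm, twist in the current tool frame
    R0,p0=tool(s); return (R0.T@(np.array(p)-p0)*1000).round(1), R.from_matrix(R0.T@Rt).as_rotvec().round(4)
E
python3 - <<'E'
from h import *
K,T=cam('top')
f=lambda c:np.array(c)/2+[130,90]
print('toe',fit(f([(316,160),(340,152),(370,209),(348,219)]),box(.06,.025,.012),K,T,[.45,-.03,.4]))
print('valve',fit(f([(177,143),(222,134),(238,229),(190,237)]),box(.085,.042,.05),K,T,[.45,.2,.1]))
print('tray',fit(f([(473,124),(517,130),(500,232),(455,226)]),box(.093,.039,.020),K,T,[.45,-.2,-.1]))
print('knob',ray(f((188,205)),.05+.14*np.cos(.42),K,T))
finder_m=None
import numpy as np
vision.read_camera('top')
for l in('toe_piece','tray','valve'):
    for d in finder.silhouettes('top',l)[:1]:
        print(l,d['conf'],cv2.minAreaRect(np.argwhere(d['mask'])[:,::-1].astype(np.float32)))
s=bot.sense();print(tool(s))
E
```

```text
toe (array([0.55691519, 0.00620435, 0.47869599]), np.float64(1.603854900978689))
valve (array([0.55116316, 0.24133198, 0.17090786]), np.float64(0.7719647506015122))
tray (array([ 0.56913836, -0.24652429, -0.16713499]), np.float64(0.6976146257920277))
knob [0.50670003 0.23957131 0.17783245]
toe_piece 0.86 ((225.11767578125, 280.4706115722656), (33.95498275756836, 15.037208557128906), 75.96376037597656)
tray 0.92 ((477.3474426269531, 218.87918090820312), (25.77166175842285, 60.76228332519531), 13.172553062438965)
valve 0.84 ((231.6013641357422, 179.64187622070312), (53.85908126831055, 27.085500717163086), 81.02737426757812)
(array([[ 2.40377968e-05,  9.71146133e-01,  2.38485195e-01],
       [-2.31115079e-05,  2.38485196e-01, -9.71146133e-01],
       [-9.99999999e-01,  1.78324609e-05,  2.81773102e-05]]), array([ 0.14903234, -0.60696552,  0.18426667]))
```

```bash
cat >> h.py <<'E'
def down(yaw):  # tool pointing down, tool y at world azimuth yaw (tool z = y rotated -90deg)
    c,s=np.cos(yaw),np.sin(yaw); return np.array([[0,c,s],[0,s,-c],[-1,0,0.]])
E
python3 - <<'E'
from h import *
s=bot.sense();print(delta(s,[.557,.006,.17],down(.479)))
E
```

```text
(array([  14.3,  542.4, -498. ]), array([-0.2382,  0.    , -0.    ]))
```

Emit:
{"method": "send_rows", "body": {
  "delta_pos": [
    [0, 40, -37],
    [0, 80, -74],
    [0, 120, -110],
    [0, 160, -147],
    [0, 200, -184],
    [0, 240, -220],
    [0, 280, -257],
    [0, 320, -294]
  ],
  "twist": [
    [0, 0, 0],
    [0, 0, 0],
    [-0.03, 0, 0],
    [-0.06, 0, 0],
    [-0.1, 0, 0],
    [-0.14, 0, 0],
    [-0.18, 0, 0],
    [-0.238, 0, 0]
  ],
  "hand": [0, 0, 0, 0, 0, 0, 0, 0]
}}

```text
t: 1.47
eef_pos: [0.3345, -0.3278, 0.1846]
ee_rot: [4.2, 89.9, -58.3]
ft_force: [0.3, 0.0, 0.3]
opening: 0.0878
```

Run:
```python
from h import *
s=bot.sense();print(s['t'],s['eef_pos'],s['joints'],delta(s,[.557,.006,.15],down(.479)))
```

```text
1.4667 [ 0.33448966 -0.32777777  0.18464134] [ 50.45748835   8.89708369 -13.35665667 111.67115989   2.39812343
  59.63473323 -26.43236202] (array([  34.5,  351.6, -193.2]), array([ 0.0014,  0.001 , -0.0001]))
```

Emit:
{"method": "send_rows", "body": {
  "delta_pos": [
    [4, 44, -24],
    [8, 88, -48],
    [13, 132, -72],
    [17, 176, -97],
    [21, 220, -121],
    [26, 264, -145],
    [30, 308, -169],
    [34, 352, -193]
  ],
  "twist": [
    [0, 0, 0],
    [0, 0, 0],
    [0, 0, 0],
    [0, 0, 0],
    [0, 0, 0],
    [0, 0, 0],
    [0, 0, 0],
    [0, 0, 0]
  ],
  "hand": [0, 0, 0, 0, 0, 0, 0, 0]
}}

```text
t: 2.13
eef_pos: [0.5188, -0.0513, 0.1565]
ee_rot: [19.1, 89.9, -43.4]
ft_force: [0.7, -2.2, 0.8]
opening: 0.0879
```

Emit:
{"method": "send_rows", "body": {
  "delta_pos": [
    [0, 40, -20],
    [0, 60, -30],
    [0, 60, -30],
    [0, 60, -30],
    [0, 60, -30],
    [0, 60, -30],
    [0, 60, -30],
    [0, 60, -30]
  ],
  "twist": [
    [0, 0, 0],
    [0, 0, 0],
    [0, 0, 0],
    [0, 0, 0],
    [0, 0, 0],
    [0, 0, 0],
    [0, 0, 0],
    [0, 0, 0]
  ],
  "hand": [0, 0, 0, 0, 0, 0, 0, 0]
}}

```text
t: 2.8
eef_pos: [0.5578, 0.0015, 0.1568]
ee_rot: [12.4, 89.9, -50.2]
ft_force: [0.6, 0.3, -0.2]
opening: 0.0878
```

Run:
```python
from h import *
s=bot.sense();print(s['t'],s['eef_pos'],delta(s,[.557,.006,.15],down(.479)))
a=vision.read_camera('wrist');cv2.imwrite('pics/w0.png',a)
K,T=cam('wrist',s)
x,y,t=.557,.006,.479;c,q=np.cos(t),np.sin(t)
print(proj([(x+c*u-q*v,y+q*u+c*v,z) for u,v,z in box(.06,.025,.012)+box(.032,.017,.048)],K,T).round())
d=[m for m in finder.silhouettes('wrist','toe_piece')]
for m in d[:3]:
  print(m['conf'],cv2.minAreaRect(np.argwhere(m['mask'])[:,::-1].astype(np.float32)))
```

```text
2.8 [0.55784723 0.00154705 0.1567535 ] (array([ 6.7,  1.3, -4.4]), array([-0.0011,  0.0023, -0.0005]))
[[293. 118.]
 [341. 118.]
 [340. 226.]
 [296. 226.]
 [299. 150.]
 [335. 150.]
 [334. 213.]
 [301. 213.]]
0.76 ((313.0870056152344, 170.24215698242188), (109.38903045654297, 48.14977264404297), 88.66777801513672)
0.63 ((11.5, 287.0), (28.0, 23.0), 90.0)
```

View pics/w0.png

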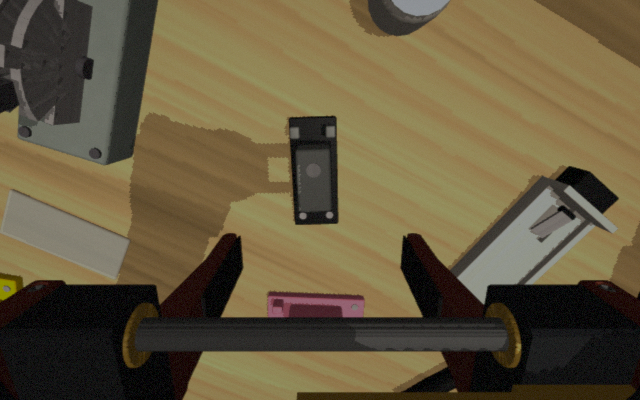

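The wrist view shows the grey and black toe piece at about (314,170), lugs at the top. The plate corners are (290,117), (337,116), (338,223) and (294,224). The aluminium tray is at the right, with its box end at the top.

Run:
```python
from h import *
s=bot.sense();K,T=cam('wrist',s)
px=[(290,117),(337,116),(338,223),(294,224),(297,148),(331,148),(332,209),(299,210)]
v,e=fit(px,box(.06,.025,.012)+box(.032,.017,.048),K,T,[.557,.006,.479]);print(v,e)
print(delta(s,[v[0],v[1],.021],down(v[2])))
```

```text
[0.55820016 0.01002681 0.49597234] 1.837442802062725
(array([135.8,   3.7,  -7.3]), array([-0.0174,  0.0021, -0.0008]))
```

Emit:
{"method": "send_rows", "body": {
  "delta_pos": [
    [30, 4, -7],
    [60, 4, -7],
    [90, 4, -7],
    [115, 4, -7],
    [132, 4, -7],
    [138, 4, -7],
    [138, 4, -7],
    [138, 4, -7]
  ],
  "twist": [
    [-0.017, 0, 0],
    [-0.017, 0, 0],
    [-0.017, 0, 0],
    [-0.017, 0, 0],
    [-0.017, 0, 0],
    [-0.017, 0, 0],
    [-0.017, 0, 0],
    [-0.017, 0, 0]
  ],
  "hand": [0, 0, 0, 0, 0, 0, 0, 60],
  "newtons": 25
}}

```text
t: 3.57
eef_pos: [0.559, 0.0099, 0.0194]
ee_rot: [27.9, 89.9, -33.7]
ft_force: [-0.2, 0.6, -0.1]
opening: 0.084
```

Emit:
{"method": "send_rows", "body": {
  "delta_pos": [
    [0, 0, 0],
    [0, 0, 0],
    [0, 0, 0],
    [0, 0, 0],
    [0, 0, 0],
    [0, 0, 0],
    [0, 0, 0],
    [0, 0, 0]
  ],
  "twist": [
    [0, 0, 0],
    [0, 0, 0],
    [0, 0, 0],
    [0, 0, 0],
    [0, 0, 0],
    [0, 0, 0],
    [0, 0, 0],
    [0, 0, 0]
  ],
  "hand": [120, 255, 255, 255, 255, 255, 255, 255],
  "newtons": 25
}}

```text
t: 4.23
eef_pos: [0.559, 0.0099, 0.0194]
ee_rot: [27.3, 89.9, -34.3]
ft_force: [0.5, 0.5, -0.1]
opening: 0.0312
```

Emit:
{"method": "send_rows", "body": {
  "delta_pos": [
    [-10, 0, 0],
    [-30, 0, 0],
    [-60, 0, 0],
    [-90, 0, 0],
    [-110, 0, 0],
    [-120, 0, 0],
    [-120, 0, 0],
    [-120, 0, 0]
  ],
  "twist": [
    [0, 0, 0],
    [0, 0, 0],
    [0, 0, 0],
    [0, 0, 0],
    [0, 0, 0],
    [0, 0, 0],
    [0, 0, 0],
    [0, 0, 0]
  ],
  "hand": [255, 255, 255, 255, 255, 255, 255, 255]
}}

```text
t: 4.9
eef_pos: [0.5586, 0.0099, 0.1393]
ee_rot: [26.6, 89.8, -35.0]
ft_force: [-0.2, -0.3, -0.4]
opening: 0.0006
```

Run:
```python
from h import *
s=bot.sense();print(s['t'],s['eef_pos'],s['ft_force'],s['opening'])
print(delta(s,[.57,-.12,.15],down(-.167)), delta(s,[.582,-.249,.15],down(-.167)))
a=vision.read_camera('wrist');cv2.imwrite('pics/w1.png',a)
```

```text
4.9 [0.5585878  0.00989267 0.13925124] [-0.21113793 -0.26068163 -0.377439  ] 0.0005517372678343348
(array([-10.5, -51.7, 119.7]), array([ 0.6622,  0.0021, -0.0021])) (array([ -10.3, -102.4,  238.9]), array([ 0.6622,  0.0021, -0.0021]))
```

View pics/w1.png

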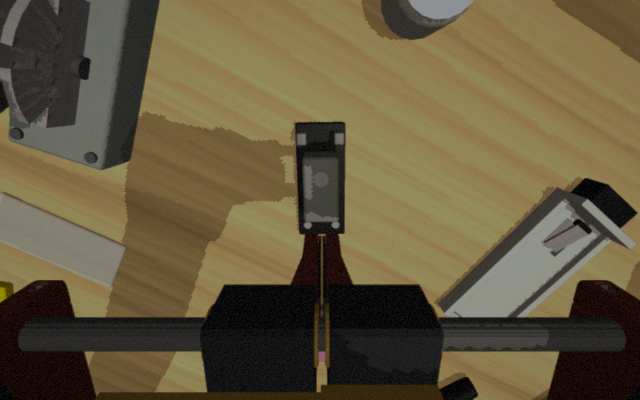

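The wrist view shows shut, empty fingers with tips at about (320,237). The toe piece is still on the bench at about (320,178). I'm refitting to see whether it moved or my height was off.

Run:
```python
from h import *
s=bot.sense();K,T=cam('wrist',s)
px=np.array([(296,122),(345,122),(344,233),(298,233),(302,152),(340,152),(339,222),(304,222)])
px0=np.array([(290,117),(337,116),(338,223),(294,224),(297,148),(331,148),(332,209),(299,210)])
M=box(.06,.025,.012)+box(.032,.017,.048)
for p in(px,px[:4]):
  print(fit(p,M[:len(p)],K,T,[.557,.006,.479]))
v,e=fit(px[:4],M[:4],K,T,[.557,.006,.479])
Rz=np.array([[np.cos(v[2]),-np.sin(v[2]),0],[np.sin(v[2]),np.cos(v[2]),0],[0,0,1]])
print((proj(np.array(M)@Rz.T+[v[0],v[1],0],K,T)-px).round(1))
# free z
f=lambda q:(proj(np.array(M)@np.array([[np.cos(q[2]),-np.sin(q[2]),0],[np.sin(q[2]),np.cos(q[2]),0],[0,0,1]]).T+[q[0],q[1],q[3]],K,T)-px).ravel()
r=least_squares(f,[*v,0]);print(r.x,abs(r.fun).max())
print(proj([s['eef_pos']],K,T))
a=cv2.imread('pics/w1.png')[100:250,240:400];cv2.imwrite('pics/w1c.png',cv2.resize(a,None,fx=4,fy=4,interpolation=cv2.INTER_CUBIC))
```

```text
(array([0.55775293, 0.01043779, 0.49910542]), np.float64(2.7121558248982183))
(array([0.55663947, 0.01012459, 0.4983196 ]), np.float64(1.1295020473840225))
[[-1.  -0.7]
 [ 1.  -0.9]
 [-0.1  1. ]
 [ 0.   1.1]
 [-0.3  3.9]
 [-0.5  3.8]
 [-0.4  0.2]
 [-0.9  0.3]]
[ 0.55747663  0.0102878   0.49910527 -0.00130972] 2.812887115983415
[[322.16350044 225.86689612]]
```

View pics/w1c.png

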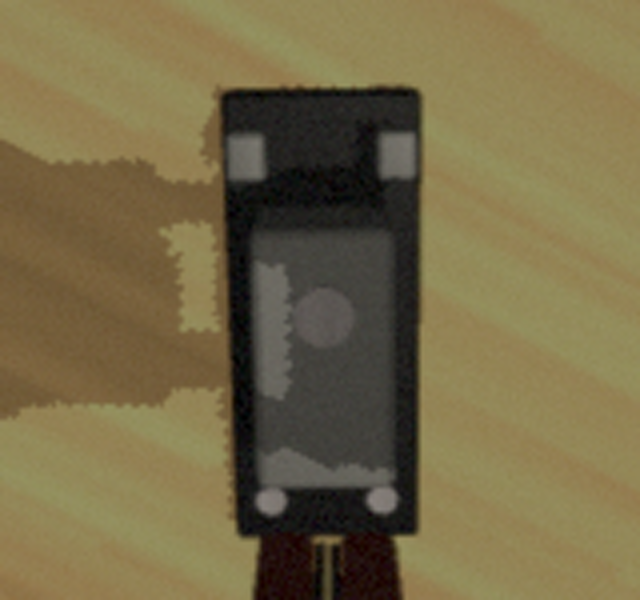

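The piece has not moved and my pose holds, at (0.5575, 0.0103), yaw 0.499. I lifted before the fingers had finished closing. I'll retry a little lower, with a full close and a check before lifting.

Emit:
{"method": "send_rows", "body": {
  "delta_pos": [
    [0, 0, 0],
    [0, 0, 0],
    [0, 0, 0],
    [20, 0, 0],
    [40, 0, 0],
    [55, 0, 0],
    [65, 0, 0],
    [65, 0, 0]
  ],
  "twist": [
    [0, 0, 0],
    [0, 0, 0],
    [0, 0, 0],
    [0, 0, 0],
    [0, 0, 0],
    [0, 0, 0],
    [0, 0, 0],
    [0, 0, 0]
  ],
  "hand": [30, 30, 30, 30, 30, 30, 30, 30],
  "newtons": 30
}}

```text
t: 5.62
eef_pos: [0.5563, 0.0097, 0.0709]
ee_rot: [-94.9, 89.8, -156.5]
ft_force: [-0.9, -0.2, 0.2]
opening: 0.0502
```

Emit:
{"method": "send_rows", "body": {
  "delta_pos": [
    [0, 0, 0],
    [0, 0, 0],
    [0, 0, 0],
    [20, 0, 0],
    [40, 0, 0],
    [55, 0, 0],
    [58, 0, 0],
    [58, 0, 0]
  ],
  "twist": [
    [0, 0, 0],
    [0, 0, 0],
    [0, 0, 0],
    [0, 0, 0],
    [0, 0, 0],
    [0, 0, 0],
    [0, 0, 0],
    [0, 0, 0]
  ],
  "hand": [30, 30, 30, 30, 30, 30, 30, 30]
}}

```text
t: 6.28
eef_pos: [0.5558, 0.0095, 0.0127]
ee_rot: [-99.8, 89.7, -161.4]
ft_force: [2.1, -0.3, -0.5]
opening: 0.0774
```

Emit:
{"method": "send_rows", "body": {
  "delta_pos": [
    [0, 0, 0],
    [0, 0, 0],
    [0, 0, 0],
    [0, 0, 0],
    [0, 0, 0],
    [0, 0, 0],
    [0, 0, 0],
    [0, 0, 0]
  ],
  "twist": [
    [0, 0, 0],
    [0, 0, 0],
    [0, 0, 0],
    [0, 0, 0],
    [0, 0, 0],
    [0, 0, 0],
    [0, 0, 0],
    [0, 0, 0]
  ],
  "hand": [255, 255, 255, 255, 255, 255, 255, 255],
  "newtons": 30
}}

```text
t: 6.95
eef_pos: [0.5558, 0.0095, 0.0128]
ee_rot: [-99.3, 89.7, -161.0]
ft_force: [-0.2, 1.0, -0.2]
opening: 0.028
```

Emit:
{"method": "send_rows", "body": {
  "delta_pos": [
    [0, 0, 0],
    [0, 0, 0],
    [0, 0, 0],
    [0, 0, 0],
    [-2, 0, 0],
    [-5, 0, 0],
    [-8, 0, 0],
    [-8, 0, 0]
  ],
  "twist": [
    [0, 0, 0],
    [0, 0, 0],
    [0, 0, 0],
    [0, 0, 0],
    [0, 0, 0],
    [0, 0, 0],
    [0, 0, 0],
    [0, 0, 0]
  ],
  "hand": [255, 255, 255, 255, 255, 255, 255, 255]
}}

```text
t: 7.62
eef_pos: [0.5564, 0.0096, 0.0216]
ee_rot: [-94.3, 89.8, -155.9]
ft_force: [-0.2, -0.6, -0.1]
opening: 0.0006
```

Run:
```python
from h import *
s=bot.sense();print(s['opening'],s['joints'])
a=vision.read_camera('wrist');b=vision.read_camera('side');cv2.imwrite('pics/sd.png',b)
b=cv2.resize(b[150:280,240:400],(640,520),interpolation=cv2.INTER_CUBIC)
cv2.imwrite('pics/w2.png',np.hstack([cv2.resize(a[60:320,160:480],(400,325)),b[:325*1+195][:325,:400] if 0 else cv2.resize(b,(400,325))]))
```

```text
0.0005674900987730805 [ 12.13279932  30.35289411 -23.89051037 108.38155541  16.92525831
  44.92928336 -82.59378515]
```

View pics/w2.png

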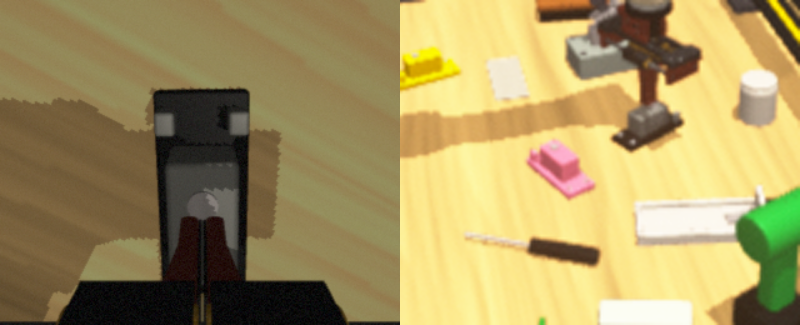

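The fingers look shut on top of the housing: tips at (203,217) in the left half, and at the housing top in the side view. The real tips may sit short of the reported TCP, so I'm checking this numerically with the side camera.

Run:
```python
from h import *
s=bot.sense();R0,p=tool(s)
K,T=cam('side')
for d in(0,.01,.02,.03,.04): print(d,proj([p-R0[:,0]*d],K,T).round(1))
v=(.5575,.0103,.499);c,q=np.cos(v[2]),np.sin(v[2])
print(proj([(v[0]+c*a-q*b,v[1]+q*a+c*b,z) for a,b,z in box(.032,.017,.048)],K,T).round())
a=cv2.imread('pics/sd.png')[160:225,305:385];cv2.imwrite('pics/sdc.png',cv2.resize(a,(640,520),interpolation=cv2.INTER_CUBIC))
```

```text
0 [[339.  198.8]]
0.01 [[339.  196.8]]
0.02 [[339.  194.7]]
0.03 [[339.  192.6]]
0.04 [[339.  190.6]]
[[342. 189.]
 [348. 192.]
 [336. 198.]
 [331. 194.]]
```

View pics/sdc.png

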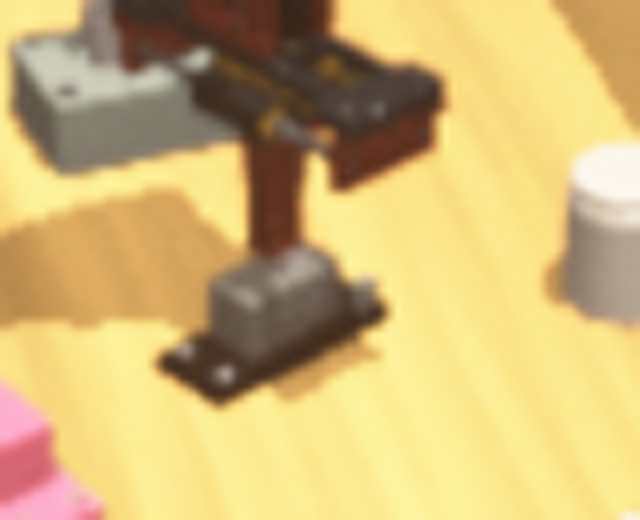

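Both cameras put the shut tips about 35 mm short of the reported TCP, so the fingers only skimmed the housing top. I'll correct for that and go lower in stages while watching the force.

Emit:
{"method": "send_rows", "body": {
  "delta_pos": [
    [-4, 0, 0],
    [-4, 0, 0],
    [-4, 0, 0],
    [-4, 0, 0],
    [-4, 0, 0],
    [-4, 0, 0],
    [-4, 0, 0],
    [-4, 0, 0]
  ],
  "twist": [
    [0, 0, 0],
    [0, 0, 0],
    [0, 0, 0],
    [0, 0, 0],
    [0, 0, 0],
    [0, 0, 0],
    [0, 0, 0],
    [0, 0, 0]
  ],
  "hand": [30, 30, 30, 30, 30, 30, 30, 30],
  "newtons": 30
}}

```text
t: 8.38
eef_pos: [0.5561, 0.0095, 0.025]
ee_rot: [-97.0, 89.8, -158.6]
ft_force: [-0.6, -0.3, -0.2]
opening: 0.0501
```

Emit:
{"method": "send_rows", "body": {
  "delta_pos": [
    [0, 0, 0],
    [6, 0, 0],
    [12, 0, 0],
    [18, 0, 0],
    [22, 0, 0],
    [26, 0, 0],
    [30, 0, 0],
    [30, 0, 0]
  ],
  "twist": [
    [0, 0, 0],
    [0, 0, 0],
    [0, 0, 0],
    [0, 0, 0],
    [0, 0, 0],
    [0, 0, 0],
    [0, 0, 0],
    [0, 0, 0]
  ],
  "hand": [30, 30, 30, 30, 30, 30, 30, 30]
}}

```text
t: 9.05
eef_pos: [0.5554, 0.0095, -0.006]
ee_rot: [-102.4, 89.7, -164.0]
ft_force: [0.2, 0.2, 1.0]
opening: 0.0773
```

Emit:
{"method": "send_rows", "body": {
  "delta_pos": [
    [1, 0, 0],
    [2, 0, 0],
    [3, 0, 0],
    [4, 0, 0],
    [5, 0, 0],
    [6, 0, 0],
    [7, 0, 0],
    [8, 0, 0]
  ],
  "twist": [
    [0, 0, 0],
    [0, 0, 0],
    [0, 0, 0],
    [0, 0, 0],
    [0, 0, 0],
    [0, 0, 0],
    [0, 0, 0],
    [0, 0, 0]
  ],
  "hand": [30, 60, 90, 110, 125, 125, 125, 125]
}}

```text
t: 9.72
eef_pos: [0.5554, 0.0095, -0.014]
ee_rot: [-101.7, 89.7, -163.3]
ft_force: [0.4, 0.1, 0.1]
opening: 0.0448
```

Emit:
{"method": "send_rows", "body": {
  "delta_pos": [
    [0, 0, 0],
    [0, 0, 0],
    [0, 0, 0],
    [0, 0, 0],
    [0, 0, 0],
    [0, 0, 0],
    [0, 0, 0],
    [0, 0, 0]
  ],
  "twist": [
    [0, 0, 0],
    [0, 0, 0],
    [0, 0, 0],
    [0, 0, 0],
    [0, 0, 0],
    [0, 0, 0],
    [0, 0, 0],
    [0, 0, 0]
  ],
  "hand": [255, 255, 255, 255, 255, 255, 255, 255]
}}

```text
t: 10.38
eef_pos: [0.5554, 0.0094, -0.0141]
ee_rot: [-100.8, 89.7, -162.4]
ft_force: [0.5, -0.1, -1.7]
opening: 0.0339
```

Gripped now, with the opening at 33.9 mm, which is the housing width. Next I lift and go to a viewpoint beside the tray.

Emit:
{"method": "send_rows", "body": {
  "delta_pos": [
    [-5, 0, 0],
    [-20, 0, 0],
    [-45, 0, 0],
    [-75, 0, 0],
    [-100, 0, 0],
    [-120, 0, 0],
    [-120, 0, 0],
    [-120, 0, 0]
  ],
  "twist": [
    [0, 0, 0],
    [0, 0, 0],
    [0, 0, 0],
    [0, 0, 0],
    [0, 0, 0],
    [0, 0, 0],
    [0, 0, 0],
    [0, 0, 0]
  ],
  "hand": [255, 255, 255, 255, 255, 255, 255, 255]
}}

```text
t: 11.05
eef_pos: [0.5562, 0.0096, 0.1064]
ee_rot: [-92.7, 89.8, -154.3]
ft_force: [-0.5, 0.4, -4.2]
opening: 0.0339
```

Run:
```python
from h import *
s=bot.sense();print(s['t'],s['eef_pos'],s['ft_force'],s['opening'])
print(delta(s,[.52,-.11,.12],down(-.167)))
```

```text
11.05 [0.55621686 0.00956585 0.10639217] [-0.52701088  0.42482145 -4.22720439] 0.03386993381098286
(array([-13.3, -88.8,  88. ]), array([0.6624, 0.0012, 0.0041]))
```

Emit:
{"method": "send_rows", "body": {
  "delta_pos": [
    [-13, -10, 10],
    [-13, -25, 25],
    [-13, -45, 45],
    [-13, -60, 60],
    [-13, -75, 75],
    [-13, -89, 88],
    [-13, -89, 88],
    [-13, -89, 88]
  ],
  "twist": [
    [0.1, 0, 0],
    [0.2, 0, 0],
    [0.3, 0, 0],
    [0.42, 0, 0],
    [0.54, 0, 0],
    [0.66, 0, 0],
    [0.662, 0, 0],
    [0.662, 0, 0]
  ],
  "hand": [255, 255, 255, 255, 255, 255, 255, 255]
}}

```text
t: 11.72
eef_pos: [0.5181, -0.1111, 0.1178]
ee_rot: [-67.3, 89.6, -166.9]
ft_force: [0.5, 0.4, -4.3]
opening: 0.0337
```

Run:
```python
from h import *
s=bot.sense();print(s['t'],s['eef_pos'],delta(s,[.52,-.11,.12],down(-.167)))
a=vision.read_camera('wrist');cv2.imwrite('pics/w3.png',a)
K,T=cam('wrist',s)
x,y,t=.569,-.2465,-.167;c,q=np.cos(t),np.sin(t)
print(proj([(x+c*u-q*v,y+q*u+c*v,z) for u,v,z in box(.093,.039,.020)],K,T).round())
```

```text
11.7167 [ 0.51808174 -0.11105712  0.11778678] (array([-2.2,  1.7, -1.4]), array([-0.0011,  0.0029,  0.0068]))
[[430. -15.]
 [527. -15.]
 [491. 206.]
 [411. 206.]]
```

View pics/w3.png

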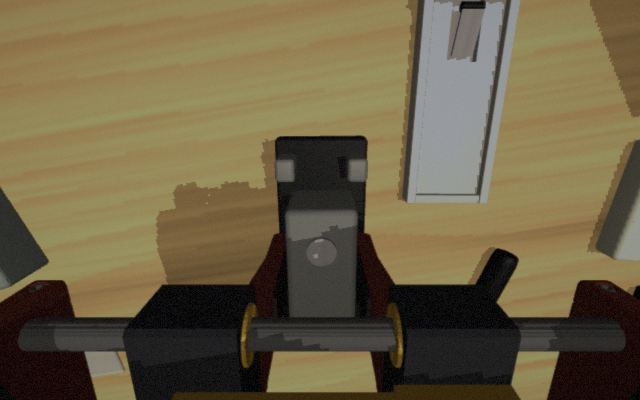

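The toe piece is held level in the fingers, plate top edge at row 137. The aluminium tray is at upper right, its near lip corners at about (406,201) and (488,203). I'm reading the edge positions numerically.

Run:
```python
import cv2,numpy as np
g=cv2.GaussianBlur(cv2.cvtColor(cv2.imread('pics/w3.png'),6),(3,3),0).astype(int)
for r in(30,100,180):print(r,'from398',g[r-1:r+2,398:432].mean(0).astype(int).tolist(),'from480',g[r-1:r+2,480:526].mean(0).astype(int).tolist())
print('col450 from188',g[186:212,445:455].mean(1).astype(int).tolist())
```

```text
30 from398 [126, 126, 127, 128, 127, 126, 127, 127, 127, 126, 125, 115, 99, 90, 88, 88, 84, 72, 58, 52, 51, 52, 61, 87, 123, 145, 150, 151, 151, 151, 151, 150, 148, 147] from480 [117, 140, 149, 150, 150, 150, 150, 150, 150, 150, 151, 150, 150, 150, 150, 150, 150, 148, 138, 119, 102, 83, 63, 54, 56, 73, 106, 136, 148, 149, 149, 149, 149, 149, 144, 137, 132, 132, 132, 132, 132, 132, 132, 132, 132, 132]
100 from398 [141, 141, 141, 141, 139, 138, 129, 113, 104, 103, 101, 89, 68, 55, 53, 54, 63, 91, 130, 150, 154, 154, 153, 153, 153, 151, 149, 151, 153, 154, 154, 154, 153, 154] from480 [153, 153, 153, 153, 153, 153, 152, 144, 129, 114, 95, 71, 57, 59, 77, 111, 140, 151, 153, 153, 153, 152, 150, 145, 137, 132, 131, 132, 132, 133, 132, 132, 132, 133, 132, 132, 132, 132, 132, 133, 133, 133, 134, 134, 134, 134]
180 from398 [133, 122, 108, 100, 93, 77, 61, 54, 54, 62, 90, 128, 150, 154, 154, 154, 154, 153, 151, 150, 152, 155, 155, 155, 154, 154, 154, 154, 154, 154, 154, 155, 154, 154] from480 [56, 65, 93, 130, 150, 153, 153, 153, 153, 151, 144, 138, 134, 133, 133, 133, 133, 132, 131, 131, 131, 130, 130, 130, 130, 129, 129, 128, 129, 129, 128, 128, 128, 128, 129, 129, 128, 128, 128, 128, 129, 130, 130, 131, 131, 131]
col450 from188 [154, 154, 154, 154, 154, 153, 147, 126, 104, 115, 141, 152, 153, 153, 153, 151, 145, 139, 136, 135, 136, 138, 138, 137, 137, 137]
```

Run:
```python
from h import *
s=bot.sense();K,T=cam('wrist',s)
L=[((421.5,30),1,.039,.02),((415.5,100),1,.039,.02),((408.5,180),1,.039,.02),((514.3,30),1,-.039,.02),((503.5,100),1,-.039,.02),((490.3,180),1,-.039,.02),((450,202.7),0,-.093,.018)]
def f(v):
    o=[]
    for px,k,val,z in L:
        d=ray(px,z,K,T)[:2]-v[:2]; c,q=np.cos(v[2]),np.sin(v[2])
        o.append(([c*d[0]+q*d[1],-q*d[0]+c*d[1]][k]-val)*1000)
    return o
r=least_squares(f,[.569,-.2465,-.167]);print(r.x,r.fun.round(1))
x,y,t=r.x;u=np.array([np.cos(t),np.sin(t)])
# toe in hand: plate corners from picture
px=[(276,137),(366,137)]
zt=s['eef_pos'][2]+.0141+.012
w=[ray(p,zt,K,T)[:2] for p in px];m=sum(w)/2;e=w[0]-w[1]
R0,p=tool(s)
print('plate w',np.linalg.norm(e),'toe yaw',np.arctan2(e[1],e[0])-np.pi/2,'tool yaw',np.arctan2(R0[1,1],R0[0,1]),'centre rel tool y,z',R0.T[1:]@np.r_[m-p[:2],0]*1000-np.array([60,0]))
tgt=np.array([x,y])+u*(.013-.0023)
for z in(.06,):print(tgt,delta(s,[*tgt,z],down(t)))
```

```text
[ 0.57323111 -0.24144585 -0.16661097] [-0.5 -0.4 -0.2  0.7  0.2  0.4 -0. ]
plate w 0.047593445311123354 toe yaw -0.16559694881979126 tool yaw -0.16523133931371006 centre rel tool y,z [ 1.14879159 -0.70857868]
[ 0.58378294 -0.24322035] (array([ 57.9,  86.5, 120.8]), array([0.0014, 0.0021, 0.0061]))
```

Emit:
{"method": "send_rows", "body": {
  "delta_pos": [
    [5, 20, 25],
    [15, 40, 55],
    [25, 60, 85],
    [40, 75, 105],
    [50, 86, 120],
    [58, 86, 121],
    [58, 86, 121],
    [58, 86, 121]
  ],
  "twist": [
    [0, 0, 0],
    [0, 0, 0],
    [0, 0.002, 0.006],
    [0.001, 0.002, 0.006],
    [0.001, 0.002, 0.006],
    [0.001, 0.002, 0.006],
    [0.001, 0.002, 0.006],
    [0.001, 0.002, 0.006]
  ],
  "hand": [255, 255, 255, 255, 255, 255, 255, 255]
}}

```text
t: 12.43
eef_pos: [0.5827, -0.2408, 0.0585]
ee_rot: [-122.8, 89.8, 137.8]
ft_force: [-0.4, 0.2, -4.4]
opening: 0.0342
```

Run:
```python
from h import *
s=bot.sense();print(s['t'],s['eef_pos'],s['ft_force'],delta(s,[.5838,-.2432,-.001],down(-.1666)))
```

```text
12.4333 [ 0.58273701 -0.24080137  0.05854835] [-0.41374414  0.15925369 -4.41872867] (array([59.5,  1.6,  2.3]), array([ 0.0031, -0.0018,  0.0028]))
```

Emit:
{"method": "send_rows", "body": {
  "delta_pos": [
    [10, 2, 2],
    [25, 2, 2],
    [38, 2, 2],
    [46, 2, 2],
    [50, 2, 2],
    [54, 2, 2],
    [57, 2, 2],
    [59, 2, 2]
  ],
  "twist": [
    [0.003, 0, 0],
    [0.003, 0, 0],
    [0.003, 0, 0],
    [0.003, 0, 0],
    [0.003, 0, 0],
    [0.003, 0, 0],
    [0.003, 0, 0],
    [0.003, 0, 0]
  ],
  "hand": [255, 255, 255, 255, 255, 255, 255, 255]
}}

```text
t: 13.1
eef_pos: [0.5847, -0.2429, -0.0003]
ee_rot: [-133.6, 89.9, 126.9]
ft_force: [-0.1, 0.3, -3.1]
opening: 0.0338
```

Emit:
{"method": "send_rows", "body": {
  "delta_pos": [
    [0.5, 0, 0],
    [1, 0, 0],
    [1, 0, 0],
    [1, 0, 0],
    [1, 0, 0],
    [1, 0, 0],
    [1, 0, 0],
    [1, 0, 0]
  ],
  "twist": [
    [0, 0, 0],
    [0, 0, 0],
    [0, 0, 0],
    [0, 0, 0],
    [0, 0, 0],
    [0, 0, 0],
    [0, 0, 0],
    [0, 0, 0]
  ],
  "hand": [255, 255, 255, 130, 90, 60, 60, 60]
}}

```text
t: 13.77
eef_pos: [0.585, -0.2431, -0.001]
ee_rot: [-141.0, 89.9, 119.4]
ft_force: [0.2, 0.2, -0.6]
opening: 0.0636
```

Emit:
{"method": "send_rows", "body": {
  "delta_pos": [
    [0, 0, 0],
    [0, 0, 0],
    [-5, 0, 0],
    [-20, 0, 0],
    [-45, 0, 0],
    [-75, 0, 0],
    [-100, 0, 0],
    [-120, 0, 0]
  ],
  "twist": [
    [0, 0, 0],
    [0, 0, 0],
    [0, 0, 0],
    [0, 0, 0],
    [0, 0, 0],
    [0, 0, 0],
    [0, 0, 0],
    [0, 0, 0]
  ],
  "hand": [40, 40, 40, 40, 40, 40, 40, 40]
}}

```text
t: 14.43
eef_pos: [0.5858, -0.2434, 0.1218]
ee_rot: [147.5, 89.9, 48.0]
ft_force: [1.1, -0.8, -0.5]
opening: 0.0741
```

Run:
```python
from h import *
s=bot.sense();print(s['t'],s['eef_pos'],s['ft_force'],s['opening'],delta(s,[.551,.20,.25],down(.171)),delta(s,[.56,.0,.25],down(.171)),s['joints'])
a=vision.read_camera('wrist');cv2.imwrite('pics/w4.png',a);cv2.imwrite('pics/w4c.png',cv2.resize(a[0:300,200:440],None,fx=2,fy=2))
```

```text
14.4333 [ 0.58575256 -0.24343663  0.12177216] [ 1.13338793 -0.77959046 -0.46254696] 0.07414869670415113 (array([-127.8, -107.6, -431.7]), array([-0.3373, -0.0011, -0.001 ])) (array([-128. ,  -65.6, -236. ]), array([-0.3373, -0.0011, -0.001 ])) [ 28.10689251  28.42032517 -13.88737812  93.33523544   7.55615633
  59.1318337  -87.57748921]
```

View pics/w4c.png

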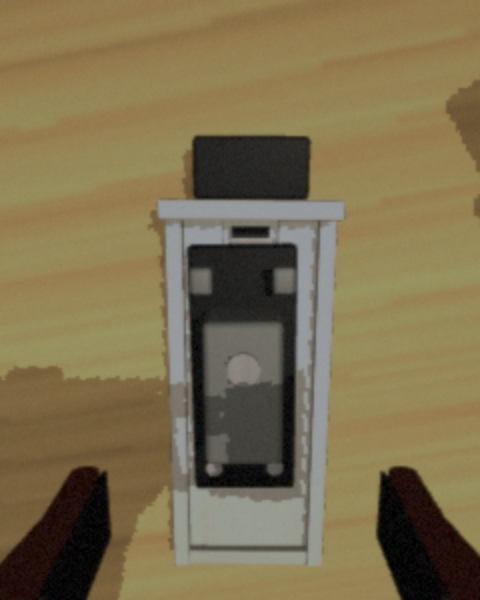

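The toe piece lies flat between the rails with its lugged end by the stop wall, covering the paddle; the slot end at (250,232) is flush and it is released. Before the valve I'm estimating the true distance from fingertip to gripper body from the earlier side picture.

Run:
```python
from h import *
K,T=cam('side')
p=np.array([.5564,.0096,.0216]);R0=down(.499)
for d in(.06,.08,.1,.115,.13):
  for zz in(.089,.05): print(d,zz,[((q-[305,160])*8).round().tolist() for q in proj([p+R0@[-d,yy,zz] for yy in(-.0375,.0375)],K,T)])
```

```text
0.06 0.089 [[340.0, 310.0], [451.0, 254.0]]
0.06 0.05 [[285.0, 278.0], [396.0, 222.0]]
0.08 0.089 [[340.0, 275.0], [452.0, 219.0]]
0.08 0.05 [[285.0, 243.0], [397.0, 188.0]]
0.1 0.089 [[341.0, 240.0], [454.0, 184.0]]
0.1 0.05 [[285.0, 208.0], [397.0, 153.0]]
0.115 0.089 [[341.0, 213.0], [454.0, 158.0]]
0.115 0.05 [[285.0, 181.0], [398.0, 127.0]]
0.13 0.089 [[341.0, 186.0], [455.0, 131.0]]
0.13 0.05 [[285.0, 154.0], [399.0, 101.0]]
```

The body starts about 125 mm behind the reported TCP. The whole gripper is therefore set back by about 37–40 mm, and the working grasp point is about 56 mm behind the reported TCP. I'll go above the valve to look.

Emit:
{"method": "send_rows", "body": {
  "delta_pos": [
    [-40, -10, -5],
    [-75, -20, -25],
    [-105, -25, -60],
    [-128, -35, -100],
    [-128, -48, -140],
    [-128, -60, -180],
    [-128, -72, -220],
    [-128, -82, -260]
  ],
  "twist": [
    [0, 0, 0],
    [-0.04, 0, 0],
    [-0.08, 0, 0],
    [-0.13, 0, 0],
    [-0.18, 0, 0],
    [-0.23, 0, 0],
    [-0.28, 0, 0],
    [-0.337, 0, 0]
  ],
  "hand": [40, 40, 40, 40, 40, 40, 40, 40]
}}

```text
t: 15.15
eef_pos: [0.5497, 0.0146, 0.2541]
ee_rot: [71.0, 89.6, -9.1]
ft_force: [1.0, -0.2, 0.1]
opening: 0.0743
```

Run:
```python
from h import *
s=bot.sense();print(s['t'],s['eef_pos'],delta(s,[.52,.235,.25],down(.171)))
```

```text
15.15 [0.54974454 0.01459916 0.25405654] (array([   3.6,    8.5, -222.2]), array([ 0.0015,  0.0024, -0.0069]))
```

Emit:
{"method": "send_rows", "body": {
  "delta_pos": [
    [3, 2, -40],
    [3, 4, -80],
    [3, 6, -120],
    [3, 8, -160],
    [3, 8, -195],
    [3, 8, -222],
    [3, 8, -222],
    [3, 8, -222]
  ],
  "twist": [
    [0, 0, 0],
    [0, 0, 0],
    [0, 0.002, -0.006],
    [0, 0.002, -0.006],
    [0, 0.002, -0.006],
    [0, 0.002, -0.006],
    [0, 0.002, -0.006],
    [0, 0.002, -0.006]
  ],
  "hand": [40, 40, 40, 40, 40, 40, 40, 40]
}}

```text
t: 15.82
eef_pos: [0.5187, 0.2365, 0.2506]
ee_rot: [88.5, 90.0, 8.6]
ft_force: [1.2, -1.3, -0.5]
opening: 0.0739
```

Run:
```python
from h import *
s=bot.sense();print(s['t'],s['eef_pos'],s['ee_rot'],s['joints'])
a=vision.read_camera('wrist');cv2.imwrite('pics/w5.png',a);cv2.imwrite('pics/w5c.png',cv2.resize(a[0:320,160:500],None,fx=1.85,fy=1.85,interpolation=cv2.INTER_CUBIC))
K,T=cam('wrist',s)
x,y,t=.551,.2413,.171;c,q=np.cos(t),np.sin(t)
W=lambda M:[(x+c*u-q*v,y+q*u+c*v,z) for u,v,z in M]
print(proj(W(box(.085,.042,.05)),K,T).round())
print(proj(W([(-.148*np.sin(.42),0,.05+.148*np.cos(.42)),(-.101*np.sin(.42),0,.05+.101*np.cos(.42))]),K,T).round())
```

```text
15.8167 [0.51866549 0.23649928 0.25064957] [88.48068769 89.95353035  8.58597787] [  -5.4847232    18.17029052  -30.79662966   92.499164      9.68853882
   71.95784093 -117.92315561]
[[286.  64.]
 [360.  64.]
 [354. 205.]
 [290. 205.]]
[[323. 227.]
 [323. 192.]]
```

View pics/w5c.png

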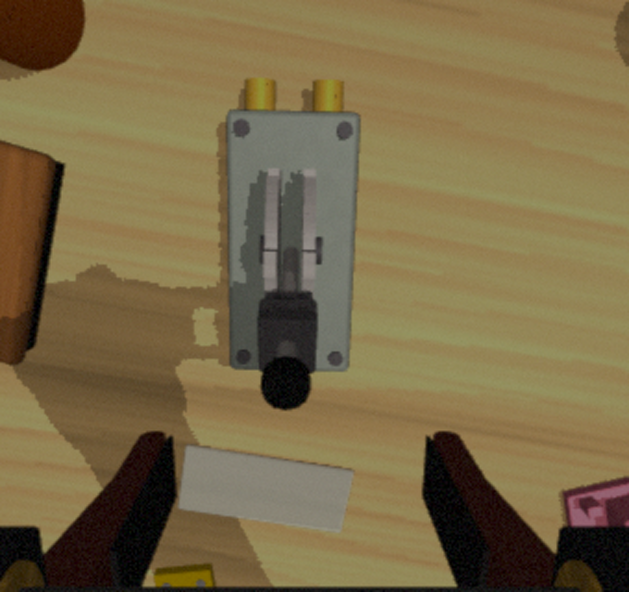

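Run:
```python
from h import *
s=bot.sense();K,T=cam('wrist',s)
f=lambda c:np.array(c)/1.85+[160,0]
v,e=fit(f([(229,111),(360,114),(349,371),(230,369)]),box(.085,.042,.05),K,T,[.551,.241,.171]);print(v,e)
x,y,t=v;c,q=np.cos(t),np.sin(t)
W=lambda M:proj([(x+c*u-q*w,y+q*u+c*w,z) for u,w,z in M],K,T)*1.85-np.array([160,0])*1.85
for l in(.42,.36,.3,.25):
  S,C=np.sin(l),np.cos(l)
  g=lambda a,b,w=0:(-a*S+b*C,w,.05+a*C+b*S)
  print(l,'knobtop',W([g(.148,0)]).round(),'knobmid',W([g(.14,0)]).round(),'collar top corners',W([g(.112,b,w) for b in(.017,-.017) for w in(.015,-.015)]).round().tolist())
print('pivot',W([(0,.014,.05),(0,-.014,.05)]).round(),'tab',W([(0,.014,.127),(0,-.014,.127)]).round())
```

```text
[0.55543636 0.24569746 0.15105727] 1.6158197678063289
0.42 knobtop [[287. 410.]] knobmid [[287. 399.]] collar top corners [[259.0, 334.0], [319.0, 336.0], [260.0, 384.0], [316.0, 385.0]]
0.36 knobtop [[287. 397.]] knobmid [[287. 386.]] collar top corners [[258.0, 322.0], [319.0, 324.0], [260.0, 376.0], [316.0, 377.0]]
0.3 knobtop [[287. 381.]] knobmid [[287. 371.]] collar top corners [[258.0, 309.0], [320.0, 311.0], [259.0, 367.0], [317.0, 368.0]]
0.25 knobtop [[287. 368.]] knobmid [[288. 359.]] collar top corners [[258.0, 298.0], [320.0, 300.0], [259.0, 359.0], [317.0, 360.0]]
pivot [[271. 249.]
 [313. 250.]] tab [[264. 265.]
 [317. 266.]]
```

The wrist view shows the valve block with corners at about (229,111), (360,114), (349,371) and (230,369) in the crop, the knob at (286,383), and the collar just above it. The fit puts the valve at (0.5554, 0.2457), yaw about 0.155, with the lever leaning about 0.345 rad to -x.

```bash
cat >> h.py <<'E'
PV=np.array([.5554,.2457,.05]);YAW=.155
def lev(l,a,off=.056,pv=PV):  # tool pose along shaft, l = lean towards +x; grasp point at a along shaft
    vx=np.array([np.cos(YAW),np.sin(YAW),0]);vy=np.array([-np.sin(YAW),np.cos(YAW),0])
    u=np.sin(l)*vx+np.cos(l)*np.array([0,0,1]); x=-u;z=-vy
    return pv+u*(a-off),np.c_[x,np.cross(z,x),z]
E
python3 - <<'E'
from h import *
s=bot.sense()
for a in(.186,.101): print(a,lev(-.345,a)[0],delta(s,*lev(-.345,a)))
E
```

```text
0.186 [0.51196151 0.23891259 0.17233981] (array([78.2, -6.7, -5.6]), array([ 0.0185, -0.0023,  0.3441]))
0.101 [0.5403636  0.24335051 0.0923484 ] (array([158.2,  22. ,  -5.2]), array([ 0.0185, -0.0023,  0.3441]))
```

Emit:
{"method": "send_rows", "body": {
  "delta_pos": [
    [5, -20, -5],
    [15, -20, -6],
    [30, -20, -6],
    [45, -15, -6],
    [60, -10, -6],
    [78, -7, -6],
    [78, -7, -6],
    [78, -7, -6]
  ],
  "twist": [
    [0.01, 0, 0.1],
    [0.018, -0.002, 0.2],
    [0.018, -0.002, 0.3],
    [0.018, -0.002, 0.344],
    [0.018, -0.002, 0.344],
    [0.018, -0.002, 0.344],
    [0.018, -0.002, 0.344],
    [0.018, -0.002, 0.344]
  ],
  "hand": [20, 20, 20, 20, 20, 20, 20, 20]
}}

```text
t: 16.53
eef_pos: [0.5117, 0.2374, 0.1721]
ee_rot: [89.9, 70.3, 8.7]
ft_force: [-0.5, 0.4, 0.4]
opening: 0.0808
```

Run:
```python
from h import *
s=bot.sense();print(s['t'],s['joints'],s['ft_force'],delta(s,*lev(-.345,.101)))
a=vision.read_camera('wrist');cv2.imwrite('pics/w6.png',a)
b=vision.read_camera('side');cv2.imwrite('pics/s6.png',b)
cv2.imwrite('pics/w6c.png',np.hstack([cv2.resize(a[60:360,180:460],(450,482)),cv2.resize(b[110:217,280:357],(346,482),interpolation=cv2.INTER_CUBIC)]))
```

```text
16.5333 [  -8.28828295    9.79433184  -30.72970192  117.06695377   23.18441177
   39.3188926  -135.19630915] [-0.52214787  0.44350588  0.4449485 ] (array([85. ,  0.7, -1.6]), array([-0.0012,  0.0013,  0.0018]))
```

View pics/w6c.png

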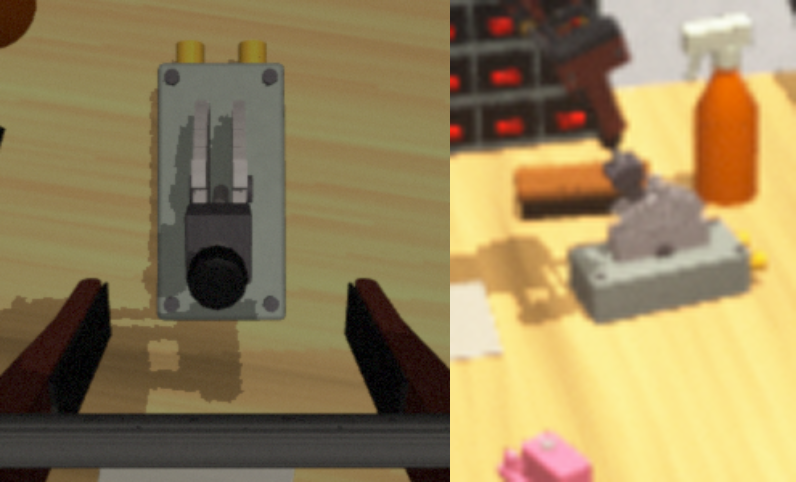

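Wrist half: knob at about (315,232) full-image, collar front top edge at about row 190, columns 296–336. The fingers straddle it but their midline (column 321) is a few mm to the right. I'm working out that correction.

Run:
```python
from h import *
s=bot.sense();K,T=cam('wrist',s)
for l in(-.42,-.38,-.345,-.31):
  p=lambda a,b=0,w=0:(lambda P,M:P+M@[0,b,-w])(*lev(l,a,0))
  print(l,proj([p(.148),p(.14),p(.132),p(.112,.017,.015),p(.112,.017,-.015),p(.09,.017,.015),p(.09,.017,-.015)],K,T).round(1).tolist())
a=cv2.cvtColor(cv2.imread('pics/w6.png'),6)
d=cv2.GaussianBlur(a,(3,3),0).astype(int)
print('col315 rows',150,d[150:260,312:318].mean(1).astype(int).tolist())
print('row195 cols',285,d[193:198,285:345].mean(0).astype(int).tolist())
print('row235',285,d[233:236,285:345].mean(0).astype(int).tolist())
```

```text
-0.42 [[321.8, 253.0], [321.8, 246.5], [321.8, 240.5], [300.5, 205.5], [342.9, 205.5], [302.2, 194.5], [341.1, 194.4]]
-0.38 [[321.8, 244.5], [321.8, 238.8], [321.8, 233.4], [300.5, 199.3], [343.0, 199.2], [302.2, 189.8], [341.2, 189.7]]
-0.345 [[321.8, 236.9], [321.8, 231.7], [321.8, 227.0], [300.4, 193.7], [343.0, 193.7], [302.2, 185.6], [341.2, 185.6]]
-0.31 [[321.8, 229.0], [321.8, 224.5], [321.7, 220.4], [300.3, 188.1], [343.1, 188.1], [302.1, 181.4], [341.2, 181.4]]
col315 rows 150 [79, 79, 79, 78, 79, 78, 78, 79, 79, 79, 78, 78, 78, 79, 79, 79, 79, 78, 78, 78, 79, 79, 79, 79, 75, 69, 61, 58, 56, 55, 54, 54, 54, 57, 61, 57, 44, 34, 32, 31, 30, 31, 34, 42, 52, 57, 58, 59, 59, 59, 59, 59, 59, 58, 58, 58, 59, 59, 59, 60, 63, 61, 47, 24, 10, 7, 7, 7, 8, 10, 17, 26, 28, 26, 23, 22, 18, 15, 16, 16, 15, 15, 15, 16, 15, 15, 14, 12, 11, 12, 13, 14, 14, 16, 15, 13, 12, 13, 14, 13, 11, 17, 39, 65, 79, 80, 77, 73, 70, 78]
row195 cols 285 [116, 116, 115, 105, 90, 82, 81, 80, 76, 66, 53, 49, 53, 54, 53, 52, 52, 52, 52, 53, 54, 54, 53, 53, 54, 55, 54, 54, 54, 54, 53, 53, 54, 54, 53, 53, 52, 52, 53, 53, 53, 53, 53, 53, 54, 54, 54, 54, 55, 55, 59, 78, 106, 118, 118, 119, 119, 120, 121, 121]
row235 285 [81, 81, 81, 81, 81, 81, 81, 81, 81, 78, 62, 36, 16, 11, 12, 14, 12, 11, 12, 14, 13, 13, 15, 14, 12, 11, 12, 13, 15, 16, 18, 16, 15, 15, 14, 13, 13, 12, 11, 11, 12, 14, 15, 15, 15, 15, 13, 10, 18, 39, 64, 91, 112, 120, 122, 122, 121, 121, 121, 121]
```

```bash
sed -i 's/PV=np.array(.*;YAW/PV=np.array([.5547,.2500,.05]);YAW/' h.py
python3 - <<'E'
from h import *
s=bot.sense();print(delta(s,*lev(-.345,.101)),s['eef_pos'])
E
```

```text
(array([86. , -0.8, -4.6]), array([-0.0009, -0.0001, -0.0007])) [0.51232291 0.23869837 0.17357697]
```

Now I descend along the shaft with the fingers partly closed, then close.

Emit:
{"method": "send_rows", "body": {
  "delta_pos": [
    [5, -1, -4.5],
    [15, -1, -4.5],
    [30, -1, -4.5],
    [45, -1, -4.5],
    [58, -1, -4.5],
    [70, -1, -4.5],
    [80, -1, -4.5],
    [84, -1, -4.5]
  ],
  "twist": [
    [0, 0, 0],
    [0, 0, 0],
    [0, 0, 0],
    [0, 0, 0],
    [0, 0, 0],
    [0, 0, 0],
    [0, 0, 0],
    [0, 0, 0]
  ],
  "hand": [40, 60, 60, 60, 60, 60, 60, 60],
  "newtons": 40
}}

```text
t: 17.3
eef_pos: [0.5387, 0.2472, 0.0924]
ee_rot: [90.0, 70.3, 8.8]
ft_force: [-0.7, 0.2, 1.1]
opening: 0.0671
```

Emit:
{"method": "send_rows", "body": {
  "delta_pos": [
    [1, 0, 0],
    [1, 0, 0],
    [1, 0, 0],
    [1, 0, 0],
    [1, 0, 0],
    [1, 0, 0],
    [1, 0, 0],
    [1, 0, 0]
  ],
  "twist": [
    [0, 0, 0],
    [0, 0, 0],
    [0, 0, 0],
    [0, 0, 0],
    [0, 0, 0],
    [0, 0, 0],
    [0, 0, 0],
    [0, 0, 0]
  ],
  "hand": [120, 180, 255, 255, 255, 255, 255, 255]
}}

```text
t: 17.97
eef_pos: [0.5394, 0.2461, 0.092]
ee_rot: [89.8, 70.3, 8.5]
ft_force: [-0.7, -4.7, 7.0]
opening: 0.0296
```

Run:
```python
from h import *
s=bot.sense();print(s['t'],s['opening'],s['eef_pos'],s['ft_force'],delta(s,*lev(-.345,.101)))
```

```text
17.9667 0.02961544798946725 [0.53936251 0.24612697 0.09200151] [-0.69176254 -4.72124549  7.01558727] (array([-0.1,  0.6, -1.5]), array([-0.0015,  0.002 ,  0.0005]))
```

Pinched the collar at 29.6 mm, against its 30 mm width. Next I lift it 16 mm along the shaft.

Emit:
{"method": "send_rows", "body": {
  "delta_pos": [
    [-2, 0, 0],
    [-4, 0, 0],
    [-7, 0, 0],
    [-10, 0, 0],
    [-13, 0, 0],
    [-16, 0, 0],
    [-16, 0, 0],
    [-16, 0, 0]
  ],
  "twist": [
    [0, 0, 0],
    [0, 0, 0],
    [0, 0, 0],
    [0, 0, 0],
    [0, 0, 0],
    [0, 0, 0],
    [0, 0, 0],
    [0, 0, 0]
  ],
  "hand": [255, 255, 255, 255, 255, 255, 255, 255]
}}

```text
t: 18.63
eef_pos: [0.5338, 0.2452, 0.1071]
ee_rot: [89.8, 70.3, 8.5]
ft_force: [3.0, -1.8, -5.0]
opening: 0.0296
```

Run:
```python
from h import *
s=bot.sense();print(s['t'],s['opening'],s['eef_pos'],s['ft_force'],s['joints'])
# arc targets
for l in(-.25,-.15,-.05,.05,.15,.25,.35,.42): print(l,*delta(s,*lev(l,.117)))
```

```text
18.6333 0.029633906845591498 [0.53384818 0.24521741 0.10709675] [ 3.0372258  -1.75135394 -4.9619607 ] [ -12.23864579   17.05484291  -27.13634286  118.54372822   32.76783618
   32.68518258 -144.16126234]
-0.25 [ 0.2  6.6 -1.5] [-0.0016  0.002  -0.0944]
-0.15 [ 1.1 12.6 -1.5] [-0.0017  0.0019 -0.1944]
-0.05 [ 2.6 18.5 -1.5] [-0.0018  0.0018 -0.2944]
0.05 [ 4.6 24.2 -1.6] [-0.0019  0.0017 -0.3944]
0.15 [ 7.3 29.8 -1.6] [-0.002   0.0017 -0.4944]
0.25 [10.4 35.  -1.6] [-0.0021  0.0016 -0.5944]
0.35 [14.1 39.8 -1.6] [-0.0022  0.0015 -0.6944]
0.42 [16.9 43.  -1.6] [-0.0022  0.0014 -0.7644]
```

Emit:
{"method": "send_rows", "body": {
  "delta_pos": [
    [0, 3.5, -1],
    [0.2, 6.6, -1],
    [0.6, 9.6, -1],
    [1.1, 12.6, -1],
    [1.8, 15.5, -1],
    [2.6, 18.5, -1],
    [3.6, 21.5, -1],
    [4.6, 24.2, -1]
  ],
  "twist": [
    [0, 0, -0.045],
    [0, 0, -0.094],
    [0, 0, -0.144],
    [0, 0, -0.194],
    [0, 0, -0.244],
    [0, 0, -0.294],
    [0, 0, -0.344],
    [0, 0, -0.394]
  ],
  "hand": [255, 255, 255, 255, 255, 255, 255, 255]
}}

```text
t: 19.3
eef_pos: [0.5569, 0.2489, 0.1102]
ee_rot: [-87.2, 86.9, -168.4]
ft_force: [-1.2, -2.3, -5.9]
opening: 0.0299
```

Run:
```python
from h import *
s=bot.sense();print(s['t'],s['opening'],s['ft_force'],s['ft_torque'],s['joints'])
for l in(.05,.1,.15,.2,.25,.3,.35,.4,.42): print(l,*delta(s,*lev(l,.117)))
```

```text
19.3 0.02986592012620448 [-1.23642298 -2.31168595 -5.88961015] [-0.52827893  0.03385879  0.15266589] [  -6.02188794   31.68030295  -31.5958829    93.54432614   16.67289069
   62.73511028 -123.50361281]
0.05 [-0.8  1.  -1.5] [-0.0023  0.0025  0.0045]
0.1 [-0.8  4.  -1.5] [-0.0023  0.0025 -0.0455]
0.15 [-0.5  7.1 -1.5] [-0.0024  0.0024 -0.0955]
0.2 [-0.2 10.1 -1.5] [-0.0025  0.0024 -0.1455]
0.25 [ 0.3 13.1 -1.5] [-0.0025  0.0023 -0.1955]
0.3 [ 1.  16.1 -1.5] [-0.0026  0.0022 -0.2455]
0.35 [ 1.8 19.  -1.5] [-0.0026  0.0022 -0.2955]
0.4 [ 2.8 21.9 -1.5] [-0.0027  0.0021 -0.3455]
0.42 [ 3.2 23.  -1.5] [-0.0027  0.0021 -0.3655]
```

Past mid-travel smoothly, with spring force still present at about 6 N. I continue to about +0.38.

Emit:
{"method": "send_rows", "body": {
  "delta_pos": [
    [-0.8, 4, -1],
    [-0.5, 7, -1],
    [-0.2, 10, -1],
    [0.3, 13, -1],
    [1, 16, -1],
    [1.8, 19, -1],
    [2.4, 20.8, -1],
    [2.4, 20.8, -1]
  ],
  "twist": [
    [0, 0, -0.045],
    [0, 0, -0.095],
    [0, 0, -0.145],
    [0, 0, -0.195],
    [0, 0, -0.245],
    [0, 0, -0.295],
    [0, 0, -0.325],
    [0, 0, -0.325]
  ],
  "hand": [255, 255, 255, 255, 255, 255, 255, 255]
}}

```text
t: 19.97
eef_pos: [0.5766, 0.2519, 0.1039]
ee_rot: [-89.4, 67.9, -170.7]
ft_force: [-2.6, -3.3, -5.5]
opening: 0.0299
```

Run:
```python
from h import *
s=bot.sense();print(s['t'],s['opening'],s['ft_force'],s['joints'])
for a in(.117,.101): print(a,*delta(s,*lev(.38,a)))
```

```text
19.9667 0.029920015020049835 [-2.58969852 -3.34942473 -5.46550187] [  -8.4040457    46.80306349  -29.87327019   71.07488895   12.34290424
   87.39593414 -117.94585546]
0.117 [-2.8 -0.3 -1.4] [-0.004   0.003   0.0056]
0.101 [13.2 -0.3 -1.5] [-0.004   0.003   0.0056]
```

At the far side now. I lower the collar with the hand, let go, and back off along the shaft.

Emit:
{"method": "send_rows", "body": {
  "delta_pos": [
    [3, 0, 0],
    [6, 0, 0],
    [9, 0, 0],
    [12, 0, 0],
    [12, 0, 0],
    [12, 0, 0],
    [12, 0, 0],
    [12, 0, 0]
  ],
  "twist": [
    [0, 0, 0],
    [0, 0, 0],
    [0, 0, 0],
    [0, 0, 0],
    [0, 0, 0],
    [0, 0, 0],
    [0, 0, 0],
    [0, 0, 0]
  ],
  "hand": [255, 255, 255, 255, 255, 150, 100, 60]
}}

```text
t: 20.63
eef_pos: [0.5728, 0.252, 0.0939]
ee_rot: [-89.5, 68.0, -170.8]
ft_force: [0.6, 0.1, 0.0]
opening: 0.0462
```

Emit:
{"method": "send_rows", "body": {
  "delta_pos": [
    [0, 0, 0],
    [0, 0, 0],
    [0, 0, 0],
    [-10, 0, 0],
    [-30, 0, 0],
    [-55, 0, 0],
    [-80, 0, 0],
    [-100, 0, 0]
  ],
  "twist": [
    [0, 0, 0],
    [0, 0, 0],
    [0, 0, 0],
    [0, 0, 0],
    [0, 0, 0],
    [0, 0, 0],
    [0, 0, 0],
    [0, 0, 0]
  ],
  "hand": [30, 30, 30, 30, 30, 30, 30, 30]
}}

```text
t: 21.3
eef_pos: [0.6107, 0.2582, 0.1892]
ee_rot: [-89.6, 68.1, -171.0]
ft_force: [0.9, 0.4, -0.0]
opening: 0.0774
```

Run:
```python
from h import *
s=bot.sense();print(s['t'],s['opening'],s['eef_pos'],s['ft_force'])
a=vision.read_camera('wrist');b=vision.read_camera('side')
cv2.imwrite('pics/w7.png',a);cv2.imwrite('pics/s7.png',b)
cv2.imwrite('pics/f.png',np.hstack([cv2.resize(a[60:360,180:460],(450,482)),cv2.resize(b[110:217,280:357],(346,482),interpolation=cv2.INTER_CUBIC)]))
K,T=cam('wrist',s)
for l in(.42,.38,.34):
  for h in(0,.011,.02):
    p=lambda a,b=0,w=0:(lambda P,M:P+M@[0,b,-w])(*lev(l,a,0))
    q=proj([p(.14),p(.112+h,.017,.015),p(.112+h,.017,-.015),p(.09+h,.017),p(.112+h,-.017),p(.09+h,-.017)],K,T)
    print(l,h,((q-[180,60])*[450/280,482/300]).round().tolist())
```

```text
21.3 0.07742180738063804 [0.61070354 0.2582217  0.1891866 ] [ 0.86246288  0.44416153 -0.04020576]
0.42 0 [[227.0, 247.0], [195.0, 195.0], [259.0, 195.0], [227.0, 186.0], [227.0, 263.0], [227.0, 249.0]]
0.42 0.011 [[227.0, 247.0], [194.0, 200.0], [260.0, 200.0], [227.0, 190.0], [227.0, 271.0], [227.0, 256.0]]
0.42 0.02 [[227.0, 247.0], [193.0, 204.0], [262.0, 204.0], [227.0, 194.0], [227.0, 278.0], [227.0, 261.0]]
0.38 0 [[227.0, 259.0], [195.0, 204.0], [259.0, 204.0], [227.0, 193.0], [227.0, 271.0], [227.0, 255.0]]
0.38 0.011 [[227.0, 259.0], [194.0, 211.0], [260.0, 211.0], [227.0, 198.0], [227.0, 280.0], [227.0, 263.0]]
0.38 0.02 [[227.0, 259.0], [193.0, 217.0], [261.0, 216.0], [227.0, 203.0], [227.0, 288.0], [227.0, 269.0]]
0.34 0 [[227.0, 271.0], [195.0, 214.0], [259.0, 214.0], [227.0, 200.0], [227.0, 279.0], [227.0, 261.0]]
0.34 0.011 [[227.0, 271.0], [194.0, 222.0], [260.0, 221.0], [227.0, 207.0], [227.0, 289.0], [227.0, 269.0]]
0.34 0.02 [[227.0, 271.0], [193.0, 228.0], [261.0, 228.0], [227.0, 212.0], [227.0, 298.0], [227.0, 277.0]]
```

View pics/f.png

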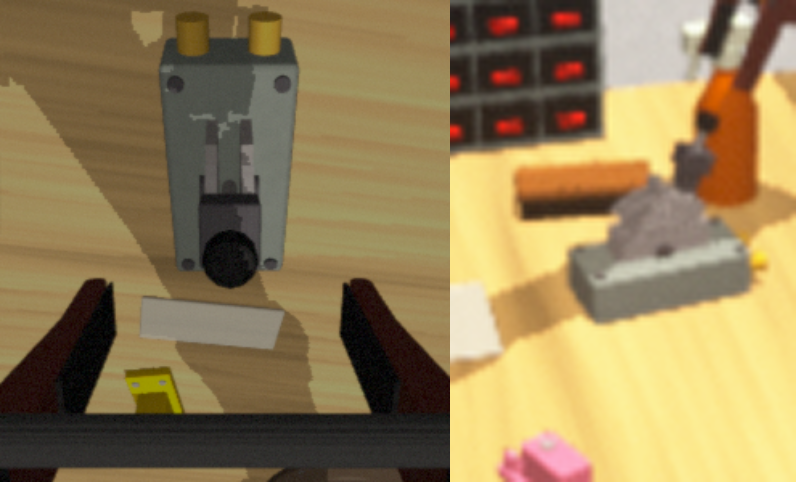

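The wrist view shows the knob at (230,259) and the collar's front face at rows 194–205. That matches a lean of +0.38 with zero lift, so the collar is down past the tab. I back off a bit more, check the toe piece once more by number, then hand in.

Emit:
{"method": "send_rows", "body": {
  "delta_pos": [
    [-20, 0, 0],
    [-40, 0, 0],
    [-55, 0, 0],
    [-60, 0, 0],
    [-60, 0, 0],
    [-60, 0, 0],
    [-60, 0, 0],
    [-60, 0, 0]
  ],
  "twist": [
    [0, 0, 0],
    [0, 0, 0],
    [0, 0, 0],
    [0, 0, 0],
    [0, 0, 0],
    [0, 0, 0],
    [0, 0, 0],
    [0, 0, 0]
  ],
  "hand": [30, 30, 30, 30, 30, 30, 30, 30]
}}

```text
t: 22.07
eef_pos: [0.6331, 0.2626, 0.2454]
ee_rot: [-89.9, 68.3, -171.1]
ft_force: [0.2, -0.7, -0.5]
opening: 0.0776
```

Run:
```python
from h import *
a=vision.read_camera('top');K,T=cam('top')
for d in finder.find_in('top','toe_piece')[:4]:
    print(round(d['conf'],2),ray(np.array(d['point'])*[640,400],.04,K,T).round(3))
s=bot.sense();print(s['t'],s['eef_pos'],s['ft_force'])
print('expected toe',.573+.013*np.cos(.167),-.2415-.013*np.sin(.167))
print(bot.finish_job())
```

```text
0.96 [0.203 0.271 0.04 ]
0.79 [ 0.576 -0.247  0.04 ]
0.71 [ 0.398 -0.077  0.04 ]
22.1667 [0.63336431 0.26238338 0.24564274] [-0.49888535  0.09242551  0.36878739]
expected toe 0.5858191424148751 -0.24366092289245816
the job is handed in; nothing more can be done
None
```

The job is handed in after about 22 s of robot time, and both parts look done by my last checks. No verdict was reported.

**Toe piece:** it lies flat in the aluminium tray, released, with its lugged end next to the stop wall over the paddle. A close wrist picture taken after I let go confirmed this. The final top-camera detection put it about 10 mm along the tray from where I expected. That is within the finder's looseness, and still inside the range that covers the paddle. I had no direct reading of the paddle switch.

**Lever and collar:** I pinched the collar, lifted it about 16 mm and swung the lever from about −0.345 rad over to about +0.38 rad. I then lowered the collar and let go. The last wrist picture matches the lever leaning +0.38 rad with the collar fully down behind the tab. The force reading was near zero, so the robot was touching nothing.

**What went wrong:**
- **Missed grasps:** the first two grasps of the toe piece closed on nothing, and the piece did not move. The cameras showed the real fingertips about 35–40 mm short of the reported tool point, so I corrected every later move for that.
- **Lever start angle:** the lever appeared to start leaning about 0.345 rad rather than the stated 0.42.
- **Valve position:** my first estimate was about 4 mm off sideways, which I corrected from close by before gripping.

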